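Wedge the rocking paper trimmer

ROBOT

A 7-joint arm with a two-finger parallel gripper is mounted at the origin on the work surface. World frame = base frame: x ahead of the robot, y to its left, z up, the work surface at z = 0. Lengths are in m, angles in rad, forces in N, time in s.
With the tool pointing down it reaches from about 0.4 to 0.85 m from the base axis. Payload 10.4 kg.
Tool frame: the origin (TCP) lies midway between the tips of the shut fingers; the grasp point (between the pads) lies 19 mm behind it (r.tcp_to_grasp is the z of the grasp point in the tool frame, in m); z points along the fingers, x is the direction in which the jaws open and shut, and the axes are right-handed (so a half turn about z gives the same grasp; the last joint's range is limited). The gripper opens to 87 mm and grips with 3 to 60 N. Pads are 19 mm wide; open, the fingers measure 117 mm over their backs; the gripper's body (75 mm by 190 mm) begins 51 mm behind the grasp point.
Start: joints at [-1.129, 0.332, -0.065, 1.46, 0.022, 1.35, -0.088], TCP at [0.28, 0.559, 0.223] pointing down, gripper open.
Joint ranges: [-2.6, 2.6], [-0.5, 2.12], [-1.47, 1.34], [0.16, 2.42], [-1.27, 4.41], [0.06, 2.06], [-2.6, 2.6]. Speed limits (rad/s): [2.22, 2.22, 2.79, 2.79, 3.14, 3.14, 3.14].

INTERFACE

Orientations are given as a unit quaternion [x, y, z, w].
In Python, from bench import r, camera, close_job gives the robot as it stands. The module is installed in compiled form; this text tells all that it offers.
- The arm moves only by the shell command python3 -m crank 'ROWS' [FORCE]. ROWS is JSON, a list of rows, each an object of numbers: "x", "y", "z": the shift along the tool's x, y, z scaled (see below); "ax", "ay", "az": the turn, a rotation vector about the tool's x, y, z scaled (see below); "claw": the closure, from -1 (fully open) to 1 (shut), so that 0 is half open. A call has exactly 5 rows; each row is the pose to reach, as a shift and turn from the pose commanded when the call began, along the tool's axes at that moment; what a row does not reach only later rows make up. The controller multiplies each number of a shift by 1 m and each number of a turn by 2 rad. A row lasts 1/12 s, in which the tool goes at most 41.7 mm and 7.16 degrees, less where a joint would pass 70% of its speed; a pose out of reach is approached as far as the arm can. A call with a number of a shift or a turn outside -1 to 1 is refused whole. A call with a gripper value outside its range is refused whole. The fingers move at their own pace and stop on an object; FORCE is the grip in N (left out, the last holds). Time passes only in rows, so rows that repeat a pose let the fingers close, or fill a call up. It gives the time, the measured TCP pose, the force and the opening at its end, in the units of the state.
- r.read_state(): the state, without advancing time (a new reading comes with each control period).
- camera(name): name is "scene" or "top"; returns a dict with "color" (420x560x3 uint8, blue, green, red), "fx", "fy", "cx", "cy" (pixels), "eye" and "orientation" of the camera in the world. Camera axes: x right, y down, z forward; pixel columns grow to the right and rows downward; lengths in m; the calibration is good to about 2 mm. A picture is of the moment at which its call begins. There is no depth.
- close_job(): hands the job in, once; it reports no verdict.
The state is a dict: "time": time; "joint_positions": joint angles; "joint_vel": joint speeds; "joint_torque": joint torques, N m; "ee_pos": TCP position; "eef_rot": TCP orientation; "ft_force": force on the tool from outside, world axes, zero at the start; "torque": the same for the moment, N m; "width": finger opening in m.
Only numpy, scipy, OpenCV 4.12 (cv2) and the standard library are available. Lean on these libraries where they do the work, as an engineer would, in place of code of your own. Each camera call takes 0.05 s, during which the arm holds its last target. There are 200 camera calls.

TASK

The guillotine paper trimmer rocks because the rubber foot under its near left corner is worn short: without picking anything up, push the wooden wedge, thin end first, in under that foot from the trimmer's left side until the trimmer no longer rocks but still sits level. Test it with a fingertip pressed firmly down on the corner above the foot (about 10 N, held for half a second or so); if the corner dips, push the wedge in farther and test again. Then let go and leave it standing firm, with the trimmer neither lifted nor shoved out of place and the other things on the bench undisturbed.

Things in the scene. Friction and masses are not known exactly. Their poses are not given: they have to be found in the camera images.
- trimmer: Guillotine paper trimmer, loose, about 2.4 kg (varies): wooden board 300 (its x) x 230 (its y) x 18 mm, underside 16 mm, top 34 mm above the bench. Origin: on the bench under the board's centre; x points away from the operator, y left, z up. Feet 25 mm across at x +-128, y +-93 mm; the one at (-128, +93), near left, is worn short. Blade arm along the -y edge; low fence at the far end.
- corner_top (a point): Where to press: point on the top face of the board right above the centre of the worn foot, 34 mm above the bench when level, 22 mm in from the board's left and near edges. The trimmer rests level on its other three feet; a press of 3 to 6 N here makes the corner dip.
- short_foot (a point): Point on the bench plane under the centre of the worn foot (25 mm round, black rubber). 6 to 11 mm of air, not known beforehand, lie between this foot and the bench; the wedge goes in here, sliding along the trimmer's -y from its left side.
- handle (a point): Middle of the trimmer's black handle, 24 mm thick, sticking out of the near right end to 265 mm from the board's centre and up to 90 mm high. The arm is latched shut: leave it alone.
- wedge: Plain loose wooden wedge, 45 g, 120 mm long (x) x 40 mm wide (y), flat below, top sloping evenly from 18 mm high at x = -60 to 2.5 mm at x = +60 mm. Origin: centre of its underside. Lies left of the trimmer, thin end roughly towards the worn foot, 10 to 55 mm off the board, askew. A push of about 4 to 8 N on the thick end sets it snug and friction keeps it; a much harder one lifts the corner.
- tin_coiled: Bystander: white tin packed with coiled cardboard, 90 mm across, 58 mm high; origin under its centre.
- tin_empty: Bystander: empty white tin, 90 mm across, 58 mm high; origin under its centre.
- tin_gold: Bystander: empty brass-coloured tin, 90 mm across, 58 mm high; origin under its centre.
- tape_measure: Bystander: tape measure, 72 x 42 x 66 mm; origin under its centre.
- scissors: Bystander: scissors lying flat, 175 mm long along its x (points at +x), 10 mm high; origin under its middle.
- offcut: Bystander: flat, squarish plywood offcut, 70 x 50 mm and 15 mm thick all over; origin under its centre. Not the wedge.
- strips: Bystander: stack of cardboard strips, 160 x 50 x 12 mm, lying on the trimmer's board; origin under its centre.
- glue: Bystander: glue bottle, 52 mm across, 140 mm high; origin under its centre.
- screwdriver: Bystander: screwdriver lying on the bench at the right.
Not all that is in view belongs to the job. Of the things shaped like the wedge, the wooden one is meant.

How it is judged:
By the outcome, as a careful person would: the job done as asked, in the order asked, and still so for the second after the job is handed in, with the robot touching nothing.
It also fails if it takes over 64 s, if anything falls off the work surface, if the arm or the gripper's body presses on something with over 40 N, if the wrist force passes 120 N, or if a joint passes its speed limit or range.

## Working session

There is one attempt and no reset: what is moved stays moved. The work goes in short steps, Python scripts to look and compute and a shell command to move; the robot and the scene stay as the last step left them, time stands still between calls to the robot, and variables do not carry over. Pictures are saved under pics/ and viewed, about 8 in all and at most 12, crops included, and the job is handed in when it is done.

```bash
mkdir -p pics; cat > h.py <<'E'
import numpy as np, cv2
from scipy.spatial.transform import Rotation as R
from bench import r, camera
def snap(name,fn=None):
    c=camera(name)
    if fn: cv2.imwrite('pics/'+fn,c['color'])
    return c
def px2w(c,u,v,z):
    M=R.from_quat(c['orientation']).as_matrix()
    d=M@np.array([(u-c['cx'])/c['fx'],(v-c['cy'])/c['fy'],1.])
    e=np.array(c['eye']); return e+d*(z-e[2])/d[2]
def w2px(c,p):
    q=R.from_quat(c['orientation']).as_matrix().T@(np.array(p)-np.array(c['eye']))
    return c['fx']*q[0]/q[2]+c['cx'],c['fy']*q[1]/q[2]+c['cy']
def rows_to(p,rotvec_world=None):
    s=r.read_state(); T=R.from_quat(s['eef_rot'])
    return T.inv().apply(np.array(p)-s['ee_pos'])
E
python3 - <<'E'
from h import *
for n in('scene','top'):
    c=snap(n,n+'0.png'); print(n,c['fx'],c['cx'],c['cy'],c['eye'],c['orientation'])
s=r.read_state(); print(s); print(R.from_quat(s['eef_rot']).as_matrix().round(3))
E
```

```text
scene 477.0371738521875 280.5813283077684 209.73567475671902 [ 1.24006225 -0.82320259  1.04837136] [ 0.85411928  0.32939527 -0.14511388 -0.37539441]
top 518.801786320658 275.21292535763274 210.49051217018896 [0.21687291 0.00777796 1.52085604] [-0.6742107   0.73049489 -0.07909453  0.07457339]
{'time': 0.1, 'joint_positions': array([-1.12862623,  0.33281523, -0.06470855,  1.46083659,  0.02164099,
        1.3499021 , -0.08852009]), 'joint_vel': array([-9.60699970e-04,  2.81455500e-05,  1.18671713e-04, -5.85375302e-04,
       -1.73268364e-03, -8.98935266e-04, -1.73933100e-03]), 'joint_torque': array([ 2.50462268e-03, -6.24545360e+01,  2.54021923e-02, -3.90716171e+01,
       -6.14033989e-02,  3.67108150e-02,  2.29128170e-05]), 'ee_pos': array([0.27999504, 0.55839539, 0.22183935]), 'eef_rot': array([ 8.50941424e-01,  5.25260215e-01, -5.12026182e-04,  3.70988968e-04]), 'ft_force': array([ 0.81867868, -1.83370055, -0.37284413]), 'torque': array([ 0.03688457, -0.02724283, -0.00908755]), 'width': 0.08695570014194606}
[[ 0.448  0.894 -0.   ]
 [ 0.894 -0.448 -0.001]
 [-0.001  0.    -1.   ]]
```

View pics/top0.png

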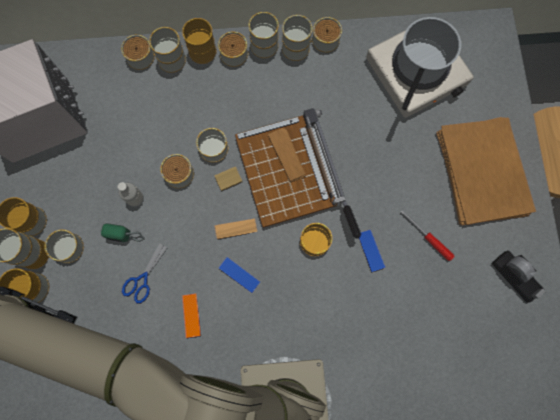

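View pics/scene0.png

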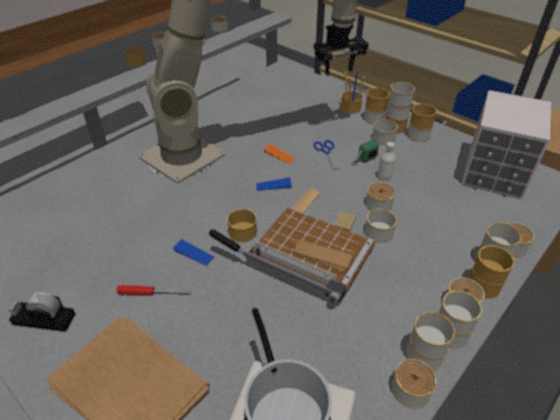

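The top view shows the trimmer at about (290,170), with its near-left corner near (262,226). The wooden wedge is at (236,229), the offcut at (229,179) and the gold tin at (316,240). Next I'll measure the board and the wedge.

```bash
python3 - <<'E'
from h import *
c=snap('top'); im=c['color']; hsv=cv2.cvtColor(im,cv2.COLOR_BGR2HSV)
for u,v in((236,229),(250,190),(229,179),(265,222),(300,215)): print((u,v),hsv[v,u])
cv2.imwrite('pics/crop.png',cv2.resize(im[100:270,190:360],None,fx=3.5,fy=3.5,interpolation=cv2.INTER_CUBIC))
m=cv2.inRange(hsv,(3,70,60),(25,255,255))
roi=np.zeros_like(m); roi[212:245,205:262]=255
k=cv2.findContours(m&roi,0,2)[0]
for q in k:
    if cv2.contourArea(q)>80:
        rr=cv2.minAreaRect(q); b=cv2.boxPoints(rr); print('cand',cv2.contourArea(q),b.round(1).tolist())
        for u,v in b: print(px2w(c,u,v,0.01).round(4))
E
```

```text
(236, 229) [ 16 124 173]
(250, 190) [75  5 95]
(229, 179) [ 21 106 144]
(265, 222) [ 14 157 114]
(300, 215) [ 15 160  94]
cand 519.5 [[214.10000610351562, 224.8000030517578], [254.39999389648438, 217.89999389648438], [256.79998779296875, 231.89999389648438], [216.5, 238.8000030517578]]
[0.5216 0.1687 0.01  ]
[0.533 0.048 0.01 ]
[0.4904 0.0439 0.01  ]
[0.4792 0.164  0.01  ]
```

View pics/crop.png

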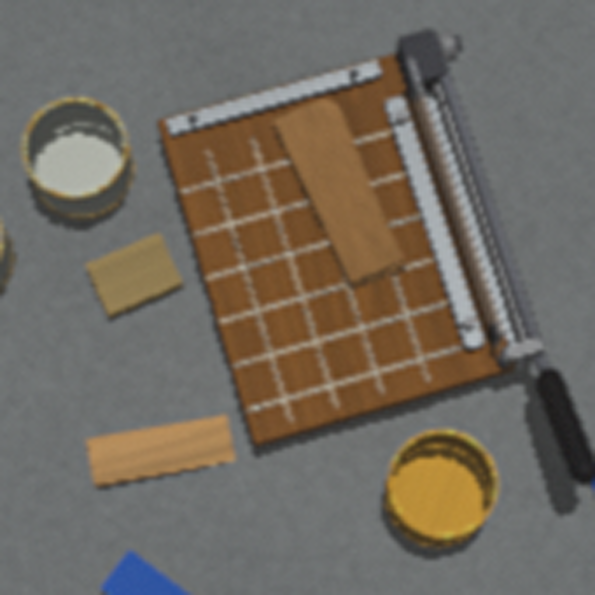

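The crop shows the board's top corners at about (160,120), (252,443) and (500,372) in crop pixels. The wedge runs from (90,462) to (233,440), with its right end about 10 mm off the board.

```bash
python3 - <<'E'
from h import *
c=snap('top')
f=lambda x,y,z: px2w(c,190+(x+.5)/3.5-.5,100+(y+.5)/3.5-.5,z)
FL,NL,NR=f(160,120,.034),f(252,443,.034),f(500,372,.034)
print(FL,NL,NR,np.linalg.norm(FL-NL),np.linalg.norm(NR-NL))
x=(FL-NL)[:2]; y=(NL-NR)[:2]
ax=np.degrees(np.arctan2(x[1],x[0])); ay=np.degrees(np.arctan2(y[1],y[0]))-90
print('yaw',ax,ay)
a=np.radians((ax*3+ay*2)/5); X=np.array([np.cos(a),np.sin(a)]);Y=np.array([-X[1],X[0]])
O=NL[:2]+.150*X-.115*Y; print('O',O,'foot',O-.128*X+.093*Y,'X',X)
# wedge
P=[f(233,438-22,0.0025),f(236,460,0.0025),f(97,487,0.018),f(88,438,.018)]
for p in P: print(p.round(4))
rel=lambda p:((p[:2]-O)@X,(p[:2]-O)@Y)
for p in P+[FL,NL,NR]: print('rel',np.round(rel(p),4))
E
```

```text
[0.79214516 0.08652628 0.034     ] [0.50157089 0.02812256 0.034     ] [ 0.54537891 -0.18405715  0.034     ] 0.29638555974414793 0.21665495371309787
yaw 11.364691158500005 11.665743097009482
O [ 0.6714654  -0.05470774] foot [0.52751087 0.01094357] X [0.97997648 0.1991133 ]
[0.5323 0.043  0.0025]
[0.494  0.0432 0.0025]
[0.4776 0.1606 0.018 ]
[0.52   0.1658 0.018 ]
rel [-0.1169  0.1234]
rel [-0.1544  0.1313]
rel [-0.1471  0.2496]
rel [-0.1045  0.2463]
rel [0.1464 0.1144]
rel [-0.15   0.115]
rel [-0.1493 -0.1017]
```

```bash
cat >> h.py <<'E'
O=np.array([.6715,-.0547]); X=np.array([.97998,.19911]); Y=np.array([-X[1],X[0]]); yaw=np.arctan2(X[1],X[0])
def go(a,b,z):
    "print shift (tool axes) and turn/2 to reach trimmer-frame (a,b), height z, tool x along trimmer X"
    s=r.read_state(); T=R.from_quat(s['eef_rot']); p=np.r_[O+a*X+b*Y,z]
    G=R.from_matrix(np.c_[[*X,0],[X[1],-X[0],0],[0,0,-1]])
    print('shift',T.inv().apply(p-s['ee_pos']).round(4),'turn',((T.inv()*G).as_rotvec()/2).round(4))
def st():
    s=r.read_state(); d=s['ee_pos'][:2]-O
    print('t',s['time'],'rel',(d@X).round(4),(d@Y).round(4),'z',s['ee_pos'][2].round(4),'F trimmer axes',(s['ft_force'][:2]@X).round(2),(s['ft_force'][:2]@Y).round(2),s['ft_force'][2].round(2),'w',s['width'])
E
python3 -c "
from h import *
go(-.130,.285,.2)"
```

```text
shift [-0.2287  0.3466  0.0223] turn [2.000e-04 4.000e-04 4.528e-01]
```

```bash
python3 -m crank '[{"x":-0.045,"y":0.07,"z":0,"az":0.1,"claw":1},{"x":-0.07,"y":0.1,"z":0,"az":0.15,"claw":1},{"x":-0.09,"y":0.135,"z":0,"az":0.2,"claw":1},{"x":-0.11,"y":0.17,"z":0,"az":0.25,"claw":1},{"x":-0.11,"y":0.17,"z":0,"az":0.25,"claw":1}]' 10; python3 -c "
from h import *
st();go(-.130,.285,.2)"
```

```text
t 0.2 rel -0.2615 0.6789 z 0.2221 F trimmer axes -0.12 -1.06 0.63 w 0.08703411515012908
shift [-0.2287  0.3466  0.0223] turn [2.000e-04 4.000e-04 4.528e-01]schema error: expected keys x, y, z, ax, ay, az, claw
```

```bash
python3 -m crank '[{"x":-0.02,"y":0.03,"z":0,"ax":0,"ay":0,"az":0.05,"claw":1},{"x":-0.045,"y":0.065,"z":0,"ax":0,"ay":0,"az":0.1,"claw":1},{"x":-0.07,"y":0.1,"z":0,"ax":0,"ay":0,"az":0.15,"claw":1},{"x":-0.09,"y":0.135,"z":0,"ax":0,"ay":0,"az":0.2,"claw":1},{"x":-0.11,"y":0.17,"z":0,"ax":0,"ay":0,"az":0.25,"claw":1}]' 10; python3 -c "
from h import *
st();go(-.130,.285,.2)"
```

```text
time: 0.62
ee_pos: [0.3833, 0.3823, 0.2226]
eef_rot: [0.955, 0.296, 0.0, -0.0]
ft_force: [1.3, 0.4, -0.4]
width: 0.0614
t 0.6167 rel -0.1954 0.4856 z 0.2226 F trimmer axes 1.35 0.12 -0.45 w 0.06144568227509646
shift [-0.0181  0.2103  0.0225] turn [-2.000e-04 -0.000e+00  2.005e-01]
```

```bash
python3 -m crank '[{"x":0,"y":0.04,"z":0,"ax":0,"ay":0,"az":0.05,"claw":1},{"x":-0.005,"y":0.08,"z":0,"ax":0,"ay":0,"az":0.1,"claw":1},{"x":-0.01,"y":0.12,"z":0,"ax":0,"ay":0,"az":0.15,"claw":1},{"x":-0.015,"y":0.16,"z":0,"ax":0,"ay":0,"az":0.2,"claw":1},{"x":-0.018,"y":0.19,"z":0.01,"ax":0,"ay":0,"az":0.2,"claw":1}]' 10; python3 -c "
from h import *
st();go(-.130,.285,.1)"
```

```text
time: 1.03
ee_pos: [0.4783, 0.2145, 0.2142]
eef_rot: [0.995, 0.098, 0.002, -0.0]
ft_force: [0.4, -0.3, -0.3]
width: 0.0283
t 1.0333 rel -0.1357 0.3023 z 0.2142 F trimmer axes 0.36 -0.36 -0.31 w 0.02826481047080397
shift [0.0054 0.0174 0.1142] turn [-0.0003 -0.0016 -0.0018]
```

```bash
python3 -m crank '[{"x":0,"y":0.018,"z":0.04,"ax":0,"ay":0,"az":0,"claw":1},{"x":0,"y":0.018,"z":0.08,"ax":0,"ay":0,"az":0,"claw":1},{"x":0,"y":0.018,"z":0.11,"ax":0,"ay":0,"az":0,"claw":1},{"x":0,"y":0.018,"z":0.13,"ax":0,"ay":0,"az":0,"claw":1},{"x":0,"y":0.018,"z":0.13,"ax":0,"ay":0,"az":0,"claw":1}]' 10; python3 -c "
from h import *
st();go(-.130,.285,.008)
c=snap('top');cv2.imwrite('pics/a1.png',cv2.resize(c['color'][130:270,170:310],None,fx=4,fy=4,interpolation=2))
c=snap('scene');cv2.imwrite('pics/a2.png',cv2.resize(c['color'][150:290,230:390],None,fx=4,fy=4,interpolation=2))"
```

```text
time: 1.45
ee_pos: [0.4772, 0.1987, 0.0783]
eef_rot: [0.995, 0.103, -0.003, 0.002]
ft_force: [-0.7, 0.2, 0.7]
width: 0.0019
t 1.45 rel -0.14 0.287 z 0.0783 F trimmer axes -0.63 0.3 0.66 w 0.0019279587494460356
shift [0.0104 0.0019 0.0703] turn [0.0012 0.0034 0.0027]
```

View pics/a1.png

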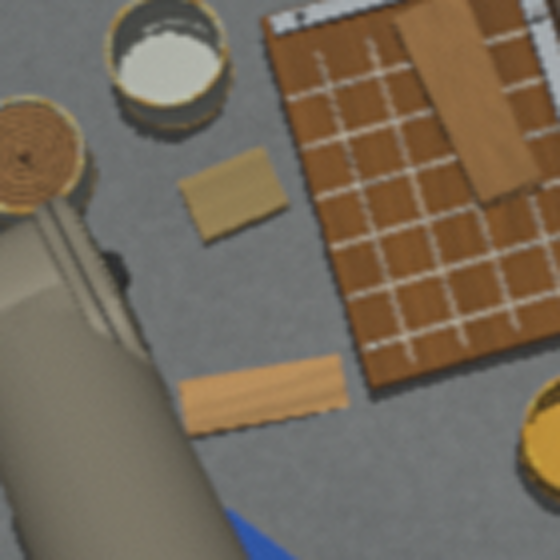

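The arm hides the tool itself, but the wedge at (180–345, 355–435) and the thing next to it are undisturbed. I'll descend behind the thick end.

```bash
python3 -m crank '[{"x":0.007,"y":0,"z":0.02,"ax":0,"ay":0,"az":0,"claw":1},{"x":0.007,"y":0,"z":0.04,"ax":0,"ay":0,"az":0,"claw":1},{"x":0.007,"y":0,"z":0.055,"ax":0,"ay":0,"az":0,"claw":1},{"x":0.007,"y":0,"z":0.065,"ax":0,"ay":0,"az":0,"claw":1},{"x":0.007,"y":0,"z":0.069,"ax":0,"ay":0,"az":0,"claw":1}]' 20; python3 -c "
from h import *
st();go(-.130,.26,.008)
c=snap('scene');cv2.imwrite('pics/a3.png',cv2.resize(c['color'][150:290,230:390],None,fx=4,fy=4,interpolation=2))"
```

```text
time: 1.97
ee_pos: [0.4871, 0.202, 0.0138]
eef_rot: [0.995, 0.103, 0.0, -0.0]
ft_force: [-0.5, 0.2, -0.3]
width: 0.0004
t 1.9667 rel -0.1296 0.2883 z 0.0138 F trimmer axes -0.46 0.28 -0.27 w 0.0004343326290011233
shift [-0.0006  0.0283  0.0058] turn [-0.0002 -0.0003  0.0029]
```

View pics/a3.png

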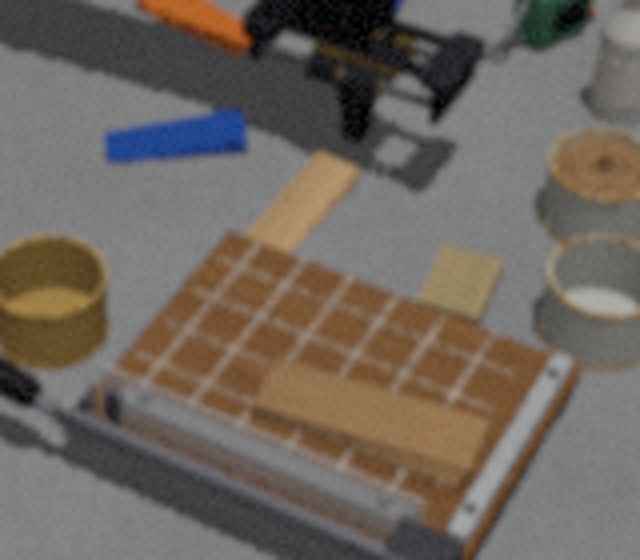

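The scene view shows the fingertips at (355,135), just behind the wedge's thick end at (340,165). I'll start pushing.

```bash
python3 -m crank '[{"x":-0.001,"y":0.005,"z":0.005,"ax":0,"ay":0,"az":0.003,"claw":1},{"x":-0.001,"y":0.012,"z":0.005,"ax":0,"ay":0,"az":0.003,"claw":1},{"x":-0.001,"y":0.02,"z":0.005,"ax":0,"ay":0,"az":0.003,"claw":1},{"x":-0.001,"y":0.028,"z":0.005,"ax":0,"ay":0,"az":0.003,"claw":1},{"x":-0.001,"y":0.035,"z":0.005,"ax":0,"ay":0,"az":0.003,"claw":1}]' ; python3 -c "
from h import *
st()"
python3 -m crank '[{"x":0,"y":0.004,"z":0,"ax":0,"ay":0,"az":0,"claw":1},{"x":0,"y":0.008,"z":0,"ax":0,"ay":0,"az":0,"claw":1},{"x":0,"y":0.012,"z":0,"ax":0,"ay":0,"az":0,"claw":1},{"x":0,"y":0.016,"z":0,"ax":0,"ay":0,"az":0,"claw":1},{"x":0,"y":0.016,"z":0,"ax":0,"ay":0,"az":0,"claw":1}]' ; python3 -c "
from h import *
st()
c=snap('top');cv2.imwrite('pics/a4.png',cv2.resize(c['color'][190:260,200:300],None,fx=6,fy=6,interpolation=2))"
```

```text
time: 2.43
ee_pos: [0.4936, 0.1659, 0.0091]
eef_rot: [0.995, 0.099, 0.0, -0.0]
ft_force: [0.1, -0.1, 0.9]
width: 0.0006
t 2.4333 rel -0.1304 0.2516 z 0.0091 F trimmer axes 0.11 -0.1 0.92 w 0.0005976111317596512
time: 2.85
ee_pos: [0.4963, 0.1506, 0.0086]
eef_rot: [0.995, 0.099, 0.0, 0.0]
ft_force: [0.2, 0.1, -0.5]
width: 0.0005
t 2.85 rel -0.1308 0.2361 z 0.0086 F trimmer axes 0.2 0.08 -0.55 w 0.0005362700922293888
```

View pics/a4.png

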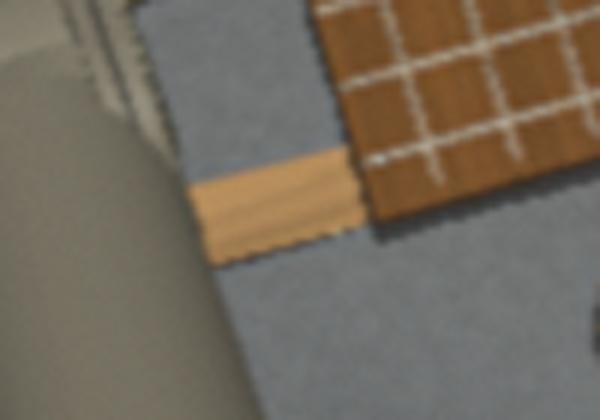

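The wedge is now parallel to the trimmer's y, and its thin end (345–365, 148–222) is at the board edge. I'll check the lateral fit numerically before pushing on.

```bash
python3 -c "
from h import *
c=snap('top')
for x,y,z in((345,150,.003),(365,225,.003),(190,187,.014),(215,264,.014),(375,220,.034)):
    p=px2w(c,200+(x+.5)/6-.5,190+(y+.5)/6-.5,z)[:2]-O; print(p@X,p@Y)"
python3 -m crank '[{"x":0,"y":0.004,"z":0,"ax":0,"ay":0,"az":0,"claw":1},{"x":0,"y":0.008,"z":0,"ax":0,"ay":0,"az":0,"claw":1},{"x":0,"y":0.012,"z":0,"ax":0,"ay":0,"az":0,"claw":1},{"x":0,"y":0.016,"z":0,"ax":0,"ay":0,"az":0,"claw":1},{"x":0,"y":0.016,"z":0,"ax":0,"ay":0,"az":0,"claw":1}]' ; python3 -c "
from h import *
st()"
```

```text
-0.1062824535431074 0.11773934655033409
-0.14565634803856634 0.1184524766553094
-0.10543026218407156 0.19655602051329754
-0.14608082865760422 0.19474575277185074
-0.15049417265096787 0.11379358557054621
time: 3.37
ee_pos: [0.4995, 0.1346, 0.0086]
eef_rot: [0.995, 0.099, 0.0, 0.0]
ft_force: [0.5, -0.9, -0.1]
width: 0.0002
t 3.3667 rel -0.1308 0.2197 z 0.0086 F trimmer axes 0.34 -0.96 -0.08 w 0.00016868932199502545
```

```bash
python3 -m crank '[{"x":0,"y":0.004,"z":0,"ax":0,"ay":0,"az":0,"claw":1},{"x":0,"y":0.008,"z":0,"ax":0,"ay":0,"az":0,"claw":1},{"x":0,"y":0.012,"z":0,"ax":0,"ay":0,"az":0,"claw":1},{"x":0,"y":0.014,"z":0,"ax":0,"ay":0,"az":0,"claw":1},{"x":0,"y":0.015,"z":0,"ax":0,"ay":0,"az":0,"claw":1}]' >/dev/null; python3 -c "
from h import *
st()"
python3 -m crank '[{"x":0,"y":0.001,"z":0,"ax":0,"ay":0,"az":0,"claw":1},{"x":0,"y":0.002,"z":0,"ax":0,"ay":0,"az":0,"claw":1},{"x":0,"y":0.003,"z":0,"ax":0,"ay":0,"az":0,"claw":1},{"x":0,"y":0.004,"z":0,"ax":0,"ay":0,"az":0,"claw":1},{"x":0,"y":0.005,"z":0,"ax":0,"ay":0,"az":0,"claw":1}]' >/dev/null; python3 -c "
from h import *
st()"
```

```text
t 3.7833 rel -0.1309 0.2054 z 0.0085 F trimmer axes -0.97 -0.32 0.27 w 0.00024118591272406903
t 4.2 rel -0.1308 0.201 z 0.0085 F trimmer axes 0.07 1.13 -0.34 w 0.0005868077642249255
```

```bash
cat >> h.py <<'E'
def ok(lim=3.):
    st(); s=r.read_state(); raise SystemExit(int(s['ft_force'][:2]@Y>lim))
E
python3 -m crank '[{"x":0,"y":0.001,"z":0,"ax":0,"ay":0,"az":0,"claw":1},{"x":0,"y":0.002,"z":0,"ax":0,"ay":0,"az":0,"claw":1},{"x":0,"y":0.003,"z":0,"ax":0,"ay":0,"az":0,"claw":1},{"x":0,"y":0.004,"z":0,"ax":0,"ay":0,"az":0,"claw":1},{"x":0,"y":0.004,"z":0,"ax":0,"ay":0,"az":0,"claw":1}]' >/dev/null; python3 -c "
from h import *
ok()" && python3 -m crank '[{"x":0,"y":0.001,"z":0,"ax":0,"ay":0,"az":0,"claw":1},{"x":0,"y":0.002,"z":0,"ax":0,"ay":0,"az":0,"claw":1},{"x":0,"y":0.003,"z":0,"ax":0,"ay":0,"az":0,"claw":1},{"x":0,"y":0.004,"z":0,"ax":0,"ay":0,"az":0,"claw":1},{"x":0,"y":0.004,"z":0,"ax":0,"ay":0,"az":0,"claw":1}]' >/dev/null && python3 -c "
from h import *
ok()" && python3 -m crank '[{"x":0,"y":0.001,"z":0,"ax":0,"ay":0,"az":0,"claw":1},{"x":0,"y":0.002,"z":0,"ax":0,"ay":0,"az":0,"claw":1},{"x":0,"y":0.003,"z":0,"ax":0,"ay":0,"az":0,"claw":1},{"x":0,"y":0.004,"z":0,"ax":0,"ay":0,"az":0,"claw":1},{"x":0,"y":0.004,"z":0,"ax":0,"ay":0,"az":0,"claw":1}]' >/dev/null && python3 -c "
from h import *
ok()" 
```

```text
t 4.6167 rel -0.1308 0.1967 z 0.0086 F trimmer axes -0.74 0.19 0.13 w 0.0007769615814495878
t 5.0333 rel -0.1308 0.194 z 0.0086 F trimmer axes 0.65 4.77 -1.13 w 9.701764575097935e-05
```

```bash
python3 -m crank '[{"x":0,"y":0,"z":0,"ax":0,"ay":0,"az":0,"claw":1},{"x":0,"y":0,"z":0,"ax":0,"ay":0,"az":0,"claw":1},{"x":0,"y":0,"z":0,"ax":0,"ay":0,"az":0,"claw":1},{"x":0,"y":0,"z":0,"ax":0,"ay":0,"az":0,"claw":1},{"x":0,"y":0,"z":0,"ax":0,"ay":0,"az":0,"claw":1}]' >/dev/null; python3 -c "
from h import *
ok(4.5)" && python3 -m crank '[{"x":0,"y":0.0003,"z":0,"ax":0,"ay":0,"az":0,"claw":1},{"x":0,"y":0.0005,"z":0,"ax":0,"ay":0,"az":0,"claw":1},{"x":0,"y":0.0005,"z":0,"ax":0,"ay":0,"az":0,"claw":1},{"x":0,"y":0.0005,"z":0,"ax":0,"ay":0,"az":0,"claw":1},{"x":0,"y":0.0005,"z":0,"ax":0,"ay":0,"az":0,"claw":1}]' >/dev/null && python3 -c "
from h import *
ok()"
```

```text
t 5.45 rel -0.1308 0.194 z 0.0086 F trimmer axes 0.54 4.73 -1.16 w 0.0002827573718484166
```

```bash
python3 -m crank '[{"x":0,"y":0.0002,"z":0,"ax":0,"ay":0,"az":0,"claw":1},{"x":0,"y":0.0003,"z":0,"ax":0,"ay":0,"az":0,"claw":1},{"x":0,"y":0.0003,"z":0,"ax":0,"ay":0,"az":0,"claw":1},{"x":0,"y":0.0003,"z":0,"ax":0,"ay":0,"az":0,"claw":1},{"x":0,"y":0.0003,"z":0,"ax":0,"ay":0,"az":0,"claw":1}]' >/dev/null; python3 -c "
from h import *
st()
c=snap('top');cv2.imwrite('pics/a5.png',cv2.resize(c['color'][190:260,200:300],None,fx=6,fy=6,interpolation=2))"
```

```text
t 5.8667 rel -0.1308 0.1939 z 0.0086 F trimmer axes -0.95 6.26 -0.22 w 0.0003151436039365899
```

View pics/a5.png

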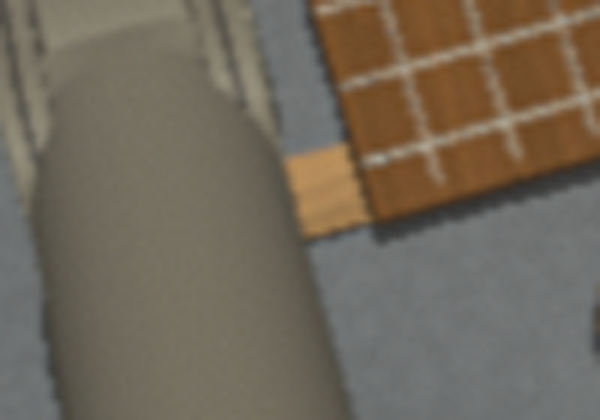

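The wedge is snug at about 6 N, and the board corner is still at (375,220), so the trimmer hasn't moved. I'll back off, go up and move over the corner.

```bash
python3 -m crank '[{"x":0,"y":-0.004,"z":0,"ax":0,"ay":0,"az":0,"claw":1},{"x":0,"y":-0.012,"z":0,"ax":0,"ay":0,"az":0,"claw":1},{"x":0,"y":-0.02,"z":-0.005,"ax":0,"ay":0,"az":0,"claw":1},{"x":0,"y":-0.025,"z":-0.035,"ax":0,"ay":0,"az":0,"claw":1},{"x":0,"y":-0.025,"z":-0.07,"ax":0,"ay":0,"az":0,"claw":1}]' >/dev/null; python3 -c "
from h import *
st();go(-.128,.093,.06)"
```

```text
t 6.3333 rel -0.1326 0.2191 z 0.0778 F trimmer axes 0.79 0.59 0.14 w 0.0006136357872816172
shift [0.0045 0.1261 0.018 ] turn [0.0006 0.0022 0.0007]
```

```bash
python3 -m crank '[{"x":0.003,"y":0.03,"z":0,"ax":0,"ay":0,"az":0,"claw":1},{"x":0.003,"y":0.065,"z":0,"ax":0,"ay":0,"az":0,"claw":1},{"x":0.003,"y":0.1,"z":0,"ax":0,"ay":0,"az":0,"claw":1},{"x":0.003,"y":0.126,"z":0,"ax":0,"ay":0,"az":0,"claw":1},{"x":0.003,"y":0.126,"z":0.01,"ax":0,"ay":0,"az":0,"claw":1}]' >/dev/null; 
python3 -m crank '[{"x":0,"y":0,"z":0.008,"ax":0,"ay":0,"az":0,"claw":1},{"x":0,"y":0,"z":0.014,"ax":0,"ay":0,"az":0,"claw":1},{"x":0,"y":0,"z":0.02,"ax":0,"ay":0,"az":0,"claw":1},{"x":0,"y":0,"z":0.024,"ax":0,"ay":0,"az":0,"claw":1},{"x":0,"y":0,"z":0.024,"ax":0,"ay":0,"az":0,"claw":1}]' >/dev/null; python3 -c "
from h import *
st();go(-.128,.093,.036)
c=snap('scene');cv2.imwrite('pics/a6.png',cv2.resize(c['color'][160:280,230:390],None,fx=4,fy=4,interpolation=2))"
```

```text
t 7.1667 rel -0.1284 0.0928 z 0.0435 F trimmer axes 0.27 -0.31 -0.47 w 0.00036970115322841813
shift [ 0.0004 -0.0002  0.0075] turn [-0.0001  0.0008  0.0007]
```

View pics/a6.png

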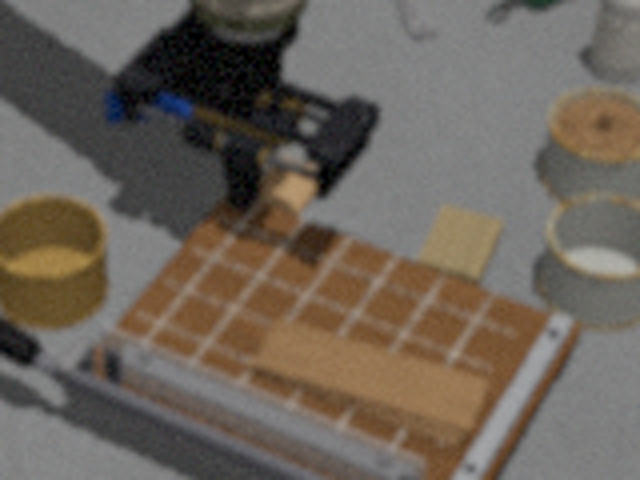

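The fingertip at (240,205) is over the near-left corner. Now I'll press gently in small steps.

```bash
python3 -m crank '[{"x":0,"y":0,"z":0.004,"ax":0,"ay":0,"az":0,"claw":1},{"x":0,"y":0,"z":0.007,"ax":0,"ay":0,"az":0,"claw":1},{"x":0,"y":0,"z":0.0085,"ax":0,"ay":0,"az":0,"claw":1},{"x":0,"y":0,"z":0.0095,"ax":0,"ay":0,"az":0,"claw":1},{"x":0,"y":0,"z":0.0095,"ax":0,"ay":0,"az":0,"claw":1}]' >/dev/null;  python3 -c "
from h import *
st()"
python3 -m crank '[{"x":0,"y":0,"z":0.0003,"ax":0,"ay":0,"az":0,"claw":1},{"x":0,"y":0,"z":0.0006,"ax":0,"ay":0,"az":0,"claw":1},{"x":0,"y":0,"z":0.0008,"ax":0,"ay":0,"az":0,"claw":1},{"x":0,"y":0,"z":0.001,"ax":0,"ay":0,"az":0,"claw":1},{"x":0,"y":0,"z":0.001,"ax":0,"ay":0,"az":0,"claw":1}]' >/dev/null;  python3 -c "
from h import *
st()"
```

```text
t 7.6333 rel -0.128 0.0916 z 0.0348 F trimmer axes -1.11 -0.09 -0.42 w 0.00023325729278515518
t 8.05 rel -0.1278 0.0916 z 0.0345 F trimmer axes -1.43 0.2 5.3 w 0.0004759963216555581
```

```bash
python3 -m crank '[{"x":0,"y":0,"z":0.0002,"ax":0,"ay":0,"az":0,"claw":1},{"x":0,"y":0,"z":0.0004,"ax":0,"ay":0,"az":0,"claw":1},{"x":0,"y":0,"z":0.0006,"ax":0,"ay":0,"az":0,"claw":1},{"x":0,"y":0,"z":0.0007,"ax":0,"ay":0,"az":0,"claw":1},{"x":0,"y":0,"z":0.0007,"ax":0,"ay":0,"az":0,"claw":1}]' >/dev/null;  python3 -c "
from h import *
st()"
```

```text
t 8.4667 rel -0.1277 0.0916 z 0.0343 F trimmer axes -4.88 1.06 14.02 w 0.0006222755257735863
```

```bash
python3 -m crank '[{"x":-0.0005,"y":0,"z":-0.0003,"ax":0,"ay":0,"az":0,"claw":1},{"x":-0.0005,"y":0,"z":-0.0003,"ax":0,"ay":0,"az":0,"claw":1},{"x":-0.0005,"y":0,"z":-0.0003,"ax":0,"ay":0,"az":0,"claw":1},{"x":-0.0005,"y":0,"z":-0.0003,"ax":0,"ay":0,"az":0,"claw":1},{"x":-0.0005,"y":0,"z":-0.0003,"ax":0,"ay":0,"az":0,"claw":1}]' >/dev/null;  python3 -c "
from h import *
st()"
python3 -m crank '[{"x":0,"y":0,"z":0,"ax":0,"ay":0,"az":0,"claw":1},{"x":0,"y":0,"z":0,"ax":0,"ay":0,"az":0,"claw":1},{"x":0,"y":0,"z":0,"ax":0,"ay":0,"az":0,"claw":1},{"x":0,"y":0,"z":0,"ax":0,"ay":0,"az":0,"claw":1},{"x":0,"y":0,"z":0,"ax":0,"ay":0,"az":0,"claw":1}]' >/dev/null;  python3 -c "
from h import *
st()"
```

```text
t 8.8833 rel -0.1277 0.0916 z 0.0345 F trimmer axes -1.88 -0.03 8.03 w 0.0001340210343394292
t 9.3 rel -0.1277 0.0916 z 0.0344 F trimmer axes -0.95 -0.72 8.46 w 0.0005897807324763021
```

```bash
python3 -m crank '[{"x":0,"y":0,"z":0.0002,"ax":0,"ay":0,"az":0,"claw":1},{"x":0,"y":0,"z":0.0002,"ax":0,"ay":0,"az":0,"claw":1},{"x":0,"y":0,"z":0.0002,"ax":0,"ay":0,"az":0,"claw":1},{"x":0,"y":0,"z":0.0002,"ax":0,"ay":0,"az":0,"claw":1},{"x":0,"y":0,"z":0.0002,"ax":0,"ay":0,"az":0,"claw":1}]' >/dev/null;  python3 -c "
from h import *
st()"
python3 -m crank '[{"x":0,"y":0,"z":0,"ax":0,"ay":0,"az":0,"claw":1},{"x":0,"y":0,"z":0,"ax":0,"ay":0,"az":0,"claw":1},{"x":0,"y":0,"z":0,"ax":0,"ay":0,"az":0,"claw":1},{"x":0,"y":0,"z":0,"ax":0,"ay":0,"az":0,"claw":1},{"x":0,"y":0,"z":0,"ax":0,"ay":0,"az":0,"claw":1}]' >/dev/null;  python3 -c "
from h import *
st()"
python3 -m crank '[{"x":0,"y":0,"z":0,"ax":0,"ay":0,"az":0,"claw":1},{"x":0,"y":0,"z":0,"ax":0,"ay":0,"az":0,"claw":1},{"x":0,"y":0,"z":0,"ax":0,"ay":0,"az":0,"claw":1},{"x":0,"y":0,"z":0,"ax":0,"ay":0,"az":0,"claw":1},{"x":0,"y":0,"z":0,"ax":0,"ay":0,"az":0,"claw":1}]' >/dev/null;  python3 -c "
from h import *
st()"
```

```text
t 9.7167 rel -0.1278 0.0916 z 0.0344 F trimmer axes -3.2 0.51 10.37 w 0.0004540843927639574
t 10.1333 rel -0.1278 0.0916 z 0.0344 F trimmer axes -3.14 0.94 11.89 w 0.0004862951362587202
t 10.55 rel -0.1278 0.0916 z 0.0344 F trimmer axes -2.33 0.72 11.27 w 0.0004075393100365158
```

The corner holds at 10–12 N for over a second with z steady at 34.4 mm. I'll lift off, move clear and take a final look.

```bash
python3 -m crank '[{"x":0,"y":0,"z":-0.003,"ax":0,"ay":0,"az":0,"claw":1},{"x":0,"y":0,"z":-0.02,"ax":0,"ay":0,"az":0,"claw":1},{"x":0,"y":0,"z":-0.06,"ax":0,"ay":0,"az":0,"claw":1},{"x":0,"y":0,"z":-0.1,"ax":0,"ay":0,"az":0,"claw":1},{"x":0,"y":0,"z":-0.14,"ax":0,"ay":0,"az":0,"claw":1}]' >/dev/null
python3 -m crank '[{"x":0,"y":-0.04,"z":0,"ax":0,"ay":0,"az":0,"claw":1},{"x":0,"y":-0.08,"z":0,"ax":0,"ay":0,"az":0,"claw":1},{"x":0,"y":-0.12,"z":0,"ax":0,"ay":0,"az":0,"claw":1},{"x":0,"y":-0.16,"z":0,"ax":0,"ay":0,"az":0,"claw":1},{"x":0,"y":-0.2,"z":0,"ax":0,"ay":0,"az":0,"claw":1}]' >/dev/null
python3 -m crank '[{"x":-0.01,"y":-0.035,"z":0,"ax":0,"ay":0,"az":0,"claw":1},{"x":-0.02,"y":-0.07,"z":0,"ax":0,"ay":0,"az":0,"claw":1},{"x":-0.03,"y":-0.1,"z":0,"ax":0,"ay":0,"az":0,"claw":1},{"x":-0.03,"y":-0.12,"z":0,"ax":0,"ay":0,"az":0,"claw":1},{"x":-0.03,"y":-0.12,"z":0,"ax":0,"ay":0,"az":0,"claw":1}]' >/dev/null
python3 -c "
from h import *
st()
c=snap('top')
cv2.imwrite('pics/a7.png',cv2.resize(c['color'][100:270,190:360],None,fx=3.5,fy=3.5,interpolation=2))
a=cv2.imread('pics/top0.png');d=cv2.absdiff(cv2.GaussianBlur(a,(3,3),0),cv2.GaussianBlur(c['color'],(3,3),0)).max(2)
d=d[100:210,235:345]; print('trimmer diff',d.mean(),d.max(),(d>30).sum())"
```

```text
t 11.8 rel -0.1599 0.4169 z 0.1733 F trimmer axes -0.35 0.1 0.38 w 0.00018010298054640153
trimmer diff 0.8258677685950413 14 0
```

View pics/a7.png

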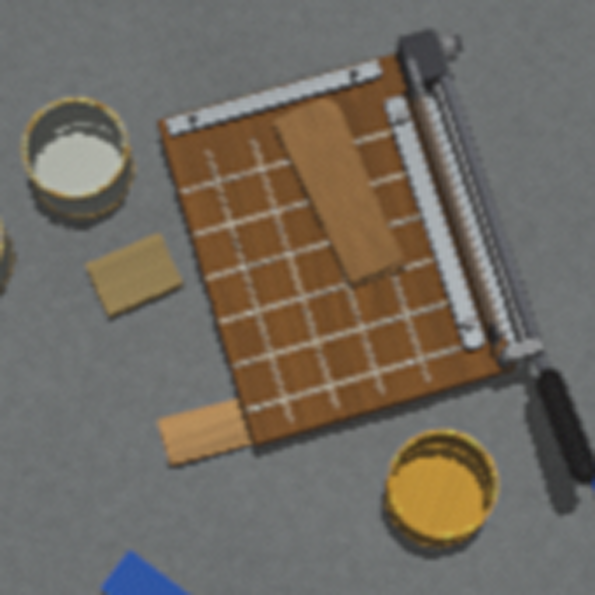

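The wedge is in under the corner, from (160,445) to (250,420). The trimmer and bystanders match the first picture: no pixels in the trimmer region changed beyond noise. Handing in.

```bash
python3 -c "
from bench import close_job; print(close_job())"
```

```text
the job is handed in; nothing more can be done
None
```

I pushed the wooden wedge thin end first under the worn near-left foot from the trimmer's left side. I stopped when it was snug at about 6 N, and the trimmer now stands firm. The job was handed in at about 12 s of robot time.

- **Press test:** I pressed on the corner with the fingertip at about 10–12 N for more than a second. The tip height held steady at 34.4 mm, so the corner did not dip and no second push was needed.
- **Overshoot:** while building up the press, the force briefly reached about 14 N, with up to about 5 N sideways. At that force the tip was only about 0.2 mm lower than at 5 N, and it came back when I eased off.
- **Position:** in the last picture the trimmer matches the first one, with no pixels changed beyond noise. The nearby tins, offcut and strips look unmoved. I did not compare the things farther out pixel by pixel.
- **Level:** I did not measure this separately. The corner's 34.4 mm is within measuring error of the nominal 34 mm.

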